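# Index the leaning sample carousel and weigh the jar

## Task

Turn the leaning sample carousel (the black bar on its hub is its handle) until the amber sample jar has clicked into place at the steel pointer on the low front edge. Then lift the jar out and set it down upright, without dropping it, on the middle of the balance's round pan. The lidded metal dish must stay in its cradle, the carousel must stay clicked in place there, and the tin, the tall bottle and the pen pot must be left standing where they are.

Things in the scene. Friction and masses are not known exactly. Their poses are not given: they have to be found in the camera images.
- carousel: white foot (250 x 200 x 22 mm) of the sample carousel, fixed; origin on the bench right below the turntable's centre. Its -x side is the low front, where a small steel pointer stands just outside the rim. The turntable (aluminium disc, radius 135 mm, centre of its upper face 115 mm above this origin) leans 30 degrees towards -x: axis (-0.5, 0, 0.866) in this frame.
- table_top (a joint): turntable angle (rad), counter-clockwise positive looking down on its upper face; turns many turns either way. It starts at 0, in a detent with an empty cradle at the pointer. A sprung detent pulls it to each multiple of 1.2566 rad (72 degrees) and holds it there; leaving one takes about 0.2 N m. One step brings the cradle to the left or right of the pointer in front of it.
- hub_bar (a point): grip point in the middle of the black bar on the turntable's hub, on the turning axis, 60 mm above the disc. z is the turning axis, pointing up and out of the disc; the bar is 68 mm long along this point's x, 14 mm thick along y, and reaches from 41 to 75 mm above the disc. The point turns with the turntable.
- cradle_left (a point): floor centre of the cradle next to the pointer on the carousel's +y side at the start, 6 mm above the disc; z along the turntable's axis; turns with it. Five grey cradles (37 mm outer radius, 22 mm tall; wells 32 mm radius, 16 mm deep) stand 72 degrees apart, centres 92 mm from the axis. The two far ones hold clamped slim vials (17 mm radius, tops 87 mm above the disc).
- cradle_right (a point): the same for the cradle next to the pointer on the carousel's -y side at the start. The jar is in one of these two cradles and the dish in the other.
- load_point (a point): where the floor centre of the jar's cradle must come: fixed on the carousel at its low front by the pointer.
- jar: the loose sample jar, amber glass with paper band and black cap: 56 mm diameter, 75 mm tall (cap 53 mm diameter, the top 17 mm), about 0.18 kg. Origin at the centre of its underside, z up through the cap. It stands loosely in a cradle, leaning with it, up to 4 mm off the cradle's centre.
- dish: bystander riding on the carousel: low round metal dish with lid and small lid knob, 56 mm diameter, 35 mm tall (46 mm with the knob), loose in its cradle; origin at the centre of its underside.
- balance: white bench balance, fixed: 230 x 190 mm, 64 mm tall, origin on the bench under the middle of its body, front (display) towards -x, reaching 150 mm in front of the origin.
- pan (a point): centre of the upper face of the balance's round steel pan: 65 mm radius, 80 mm above the bench, rigid.
- tin: bystander: metal tin, 72 mm diameter, 105 mm tall, loose; origin at the centre of its underside.
- tall_bottle: bystander: amber bottle, 62 mm diameter, 150 mm tall, loose; origin at the centre of its underside.
- pen_pot: bystander: black pot of pens, 80 mm diameter, 100 mm tall (pens to 160 mm), loose; origin at the centre of its underside.

How it is judged:
By the outcome, as a careful person would: the job done as asked, in the order asked, and still so for the second after the job is handed in, with the robot touching nothing.
It also fails if it takes over 58 s, if anything falls off the work surface, if the arm or the gripper's body presses on something with over 40 N, if the wrist force passes 120 N, or if a joint passes its speed limit or range.

## Robot

A 6-joint arm with a two-finger parallel gripper is mounted at the origin on the work surface. World frame = base frame: x ahead of the robot, y to its left, z up, the work surface at z = 0. Lengths are in mm, angles in degrees, forces in N, time in s.
With the tool pointing down it reaches from about 325 to 900 mm from the base axis. Payload 6.1 kg.
Tool frame: the origin (TCP) lies at the very end of the fingers, on their centre line; the grasp point (between the pads) lies 19 mm behind it; z points along the fingers, y is the line along which they close (so a half turn about z gives the same grasp; the last joint's range is limited). The gripper opens to 87 mm and grips with 3 to 60 N. Pads are 19 mm wide; open, the fingers measure 117 mm over their backs; the gripper's body (75 mm by 190 mm) begins 51 mm behind the grasp point.
Start: joints at [60.269, 12.628, 87.462, -0, 79.91, -7.225], TCP at [239.233, 577.393, 190.338] pointing down, gripper open.
Joint ranges: [-170.65, 170.65], [-52.31, 119.04], [5.05, 147.46], [-71.25, 251.25], [11.57, 151.72], [-153.62, 153.62]. Speed limits (degrees/s): [147.25, 147.25, 172.46, 180, 180, 180].

## Interface

Orientations are given as [roll, pitch, yaw] about the fixed x, y, z axes, in that order (R = Rz(yaw) Ry(pitch) Rx(roll)).
In Python, from bench import robot gives the robot as it stands.
- The arm moves only by the tool carry_out, never from a script. Its arguments are lists of equal length, an entry for each row: "turn": the turn, a rotation vector about the world's x, y, z in units of 360 degrees (1.0 is 360 degrees), a list of three; "translation": the shift along the world's x, y, z in units of 0.25 m (1.0 is 0.25 m), a list of three; "grip": the opening, from -1 (shut) to 1 (fully open). A call has 1 to 20 rows; each row is the pose to reach, as a shift and turn from the pose commanded when the call began, turning the shorter way round; what a row does not reach only later rows make up. A row lasts 1/8 s, in which the tool goes at most 62.5 mm and 10.7 degrees, less where a joint would pass 70% of its speed; a pose out of reach is approached as far as the arm can. A call with a number of a shift or a turn outside -1 to 1 is refused whole. A call with a gripper value outside its range is refused whole. The fingers move at their own pace and stop on an object; "grip_force" is the grip in N (left out, the last holds). Time passes only in rows, so rows that repeat a pose let the fingers close. It gives the time, the measured TCP pose, the force, the opening and the grip force at its end, in the units of the state.
- robot.get_obs(): the state, without advancing time (a new reading comes with each control period).
- robot.camera(name): name is "scene" or "top" or "wrist"; returns a dict with "img" (400x640x3 uint8, blue, green, red), "K" (3x3 intrinsics, pixels), "position" and "attitude" of the camera in the world; the wrist camera has in their place "tool_from_camera" (4x4, takes a point from camera to tool coordinates, whose origin is the TCP and whose axes are the flange's). Camera axes: x right, y down, z forward; pixel columns grow to the right and rows downward; lengths in mm; the calibration is good to about 2 mm. A picture is of the moment at which its call begins: read the wrist's pose just before it. There is no depth.
- robot.close_job(): hands the job in; it is judged then, once.
The state is a dict: "clock": time; "q": joint angles; "joint_vel": joint speeds; "tau": joint torques, N m; "tool_pos": TCP position; "tcp_rot": TCP orientation; "wrist_force": force on the tool from outside, world axes, zero at the start; "torque": the same for the moment, N m; "finger_gap": finger opening in mm; "finger_force": force on a finger pad.
Only numpy, scipy, OpenCV 4.12 (cv2) and the standard library are available. Lean on these libraries where they do the work, as an engineer would, in place of code of your own. Each camera call takes 0.05 s, during which the arm holds its last target. There are 200 camera calls.

## Working session

There is one attempt and no reset: what is moved stays moved. The work goes in short steps, Python scripts to look and compute and a tool call to move; the robot and the scene stay as the last step left them, time stands still between calls to the robot, and variables do not carry over. Pictures are saved under pics/ and viewed, at most 10 in all, crops included, and the job is handed in when it is done.

Besides the shell and the picture viewer there is one more tool, called after "Request:" as name(argument=value, ...) on one line, values as JSON. carry_out: Moves the arm, as the interface text tells. Its arguments: {"type":"object","properties":{"turn":{"type":"array","items":{"type":"array","items":{"type":"number","minimum":-1,"maximum":1}}},"translation":{"type":"array","items":{"type":"array","items":{"type":"number","minimum":-1,"maximum":1}}},"grip":{"type":"array","items":{"type":"number"}},"grip_force":{"type":"number"}},"required":["turn","translation","grip"]}

```bash
mkdir -p pics
cat > h.py <<'E'
import numpy as np,cv2
from bench import robot
from scipy.spatial.transform import Rotation as R
def snap(n,f):
    o=robot.get_obs(); c=robot.camera(n); cv2.imwrite('pics/'+f,c['img']); return o,c
E
python3 - <<'E'
from h import *
for n in ['scene','top']:
    o,c=snap(n,n+'1.png'); print(n,c['K'],c['position'],c['attitude'])
print({k:np.round(v,3) for k,v in o.items()})
E
```

```text
scene [[461.58567527   0.         314.66655812]
 [  0.         461.58567527 197.50310466]
 [  0.           0.           1.        ]] [1284.90155758 -500.36945349 1091.13707943] [-1.37218414e+02  3.69962417e-02  5.32783976e+01]
top [[407.31009905   0.         320.83363566]
 [  0.         407.31009905 202.69318489]
 [  0.           0.           1.        ]] [ 535.75595005   35.48100334 1188.91834958] [-176.92559736    1.16891439  -89.74029815]
{'clock': np.float64(0.05), 'q': array([60.27 , 12.675, 87.523,  0.   , 79.91 , -7.225]), 'joint_vel': array([-0.012, -0.11 , -0.126,  0.022, -0.014, -0.03 ]), 'tau': array([  0.   , -49.632, -38.883,   0.07 ,   0.052,  -0.   ]), 'tool_pos': array([238.897, 576.828, 189.263]), 'tcp_rot': array([-1.79893e+02, -1.40000e-02,  1.57495e+02]), 'wrist_force': array([-0.61 ,  0.861, -0.181]), 'torque': array([-0.035,  0.024, -0.017]), 'finger_force': np.float64(0.0), 'finger_gap': np.float64(86.828)}
```

View pics/scene1.png

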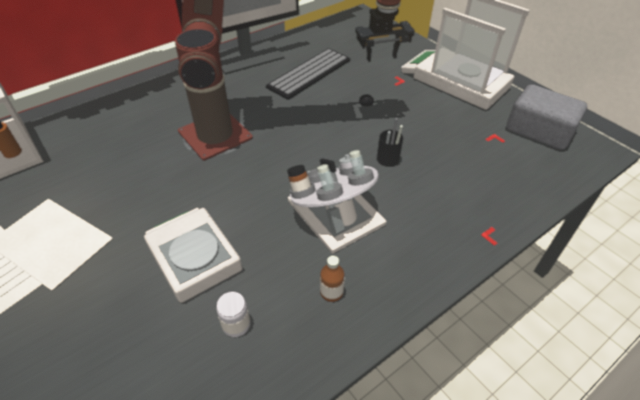

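View pics/top1.png

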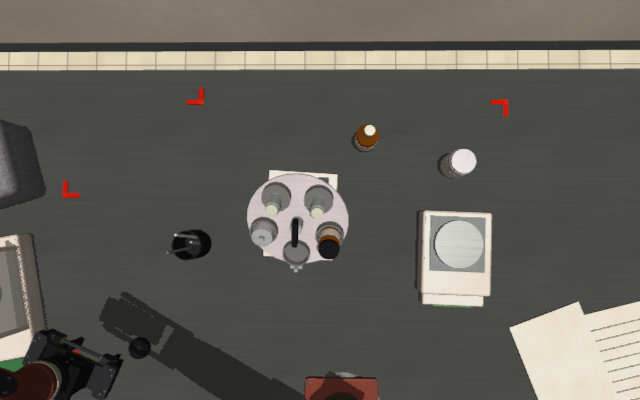

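The scene shows the carousel at top-view (298,218), with the jar on the right (329,245), which is the -y side, and the dish on the left (263,236). The balance pan is at (459,244), the bottle at (367,137), the tin at (460,162) and the pen pot at (190,244). The jar needs one clockwise step (-72°).

```bash
cat >> h.py <<'E'
def ray(c,uv,z):
    A=R.from_euler('xyz',c['attitude'],degrees=True).as_matrix()
    d=A@np.linalg.inv(c['K'])@np.r_[uv,1]; p=np.asarray(c['position']); return p+d*(z-p[2])/d[2]
def proj(c,P):
    A=R.from_euler('xyz',c['attitude'],degrees=True).as_matrix()
    q=(np.atleast_2d(P)-c['position'])@A@c['K'].T; return q[:,:2]/q[:,2:]
E
python3 - <<'E'
from h import *
o,c=snap('top','top2.png'); im=c['img']
for n,uv,z in [('disc',(298,217),115),('foot BL',(269,171),22),('foot BR',(337,175),22),('footFL',(264,256),22),('footFR',(331,262),22),('pan',(459,244),80),('jarcap',(329,247),160),('tip',(296,268),60)]:
    print(n,ray(c,uv,z).round(1))
hsv=cv2.cvtColor(im,cv2.COLOR_BGR2HSV)
for p in [(298,185),(255,215),(340,215),(290,173),(459,244),(430,220),(425,250),(269,173),(340,120)]: print(p,im[p[1],p[0]],hsv[p[1],p[0]])
cr=cv2.resize(im[155:285,230:510],None,fx=2.85,fy=2.85,interpolation=cv2.INTER_CUBIC); cv2.imwrite('pics/crop.png',cr)
E
```

```text
disc [555.3 117.8 115. ]
foot BL [689.5 209.8  22. ]
foot BR [678.3  13.4  22. ]
footFL [445.2 221.3  22. ]
footFR [429.4  29.9  22. ]
pan [ 485.1 -314.4   80. ]
jarcap [479.4  35.7 160. ]
tip [415.8 126.4  60. ]
(298, 185) [198 200 212] [  4  17 212]
(255, 215) [192 193 206] [  2  17 206]
(340, 215) [196 198 210] [  4  17 210]
(290, 173) [181 192 202] [ 16  27 202]
(459, 244) [202 207 208] [ 25   7 208]
(430, 220) [163 175 177] [ 26  20 177]
(425, 250) [217 229 234] [ 21  19 234]
(269, 173) [173 187 201] [ 15  36 201]
(340, 120) [71 74 73] [40 10 74]
```

View pics/crop.png

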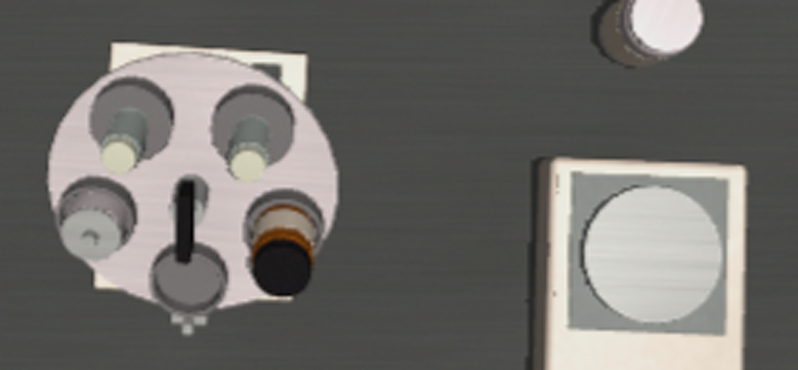

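Run:
```python
from h import *
c=robot.camera('top'); im=c['img']; hsv=cv2.cvtColor(im,cv2.COLOR_BGR2HSV).astype(int)
f=lambda x,y:(x/2.85+230-.3,y/2.85+155-.3)
# disc ellipse
m=((hsv[...,2]>165)&((hsv[...,0]<10)|(hsv[...,0]>170))&(hsv[...,1]<40)).astype(np.uint8)*255
m[:, :240]=0; m[:,355:]=0; m[:165]=0;m[275:]=0
cs=max(cv2.findContours(m,0,1)[0],key=cv2.contourArea); h=cv2.convexHull(cs)
p=h[:,0].astype(np.float32); p=p[p[:,1]<235]
e=cv2.fitEllipse(p); print('disc',e,ray(c,e[0],115).round(1))
a=ray(c,f(118,156),227.5);b=ray(c,f(247,165),227.5);print('vials',a.round(1),b.round(1),'mid',((a+b)/2).round(1),'yaw',np.degrees(np.arctan2(-(a-b)[0],(a-b)[1])))
print('bar mid',ray(c,f(185,222),180).round(1),'ends',ray(c,f(186,181),197).round(1),ray(c,f(184,262),163).round(1))
# foot back edge
fl=ray(c,f(112,43),22);fr=ray(c,f(306,55),22);d=fl-fr;print('foot',fl,fr,np.linalg.norm(d),np.degrees(np.arctan2(-d[0],d[1])))
# pan circle
g=cv2.cvtColor(im,cv2.COLOR_BGR2GRAY)
m=(g>192).astype(np.uint8)*255; k=np.zeros_like(m);cv2.circle(k,(459,244),29,255,-1)
cs=max(cv2.findContours(m&k,0,1)[0],key=cv2.contourArea);e=cv2.fitEllipse(cv2.convexHull(cs));print('pan',e,ray(c,e[0],80).round(1), 'r mm',e[1][0]/2/407*1110)
print('jar cap',ray(c,f(282,266),115+(92*np.cos(1.2566)*-.5)+81*.866).round(1))
s=robot.camera('scene')
cw=np.array([556,118,0]);Y=R.from_euler('z',-3.4,degrees=True)
pt=lambda u,v,hh:Y.apply([u*-.866-.5*hh,v,115-.5*u+.866*hh])+cw
N=['disc','bartop','v+','v-','jarcap']
Q=[pt(0,0,0),pt(0,0,75),pt(-74.4,54,87),pt(-74.4,-54,87),pt(28.4,-87.5,81)]
print(N,proj(c,Q).round(1).tolist(),proj(s,Q).round(1).tolist())
x=s['img'][130:260,270:400];cv2.imwrite('pics/sc.png',cv2.resize(x,(600,600),interpolation=cv2.INTER_CUBIC))
```

```text
disc ((297.0901794433594, 218.2619171142578), (88.7275161743164, 101.15306091308594), 100.6764144897461) [552.  120.1 115. ]
vials [570.9 173.  227.5] [563.9  65.8 227.5] mid [567.4 119.4 227.5] yaw -3.7640206684563418
bar mid [515.5 120.9 180. ] ends [550.9 118.9 197. ] [480.  122.9 163. ]
foot [693.04429147 209.8266519   22.        ] [681.20455042  13.21324478  22.        ] 196.96956954531342 -3.4460976232223337
pan ((458.7923889160156, 243.87535095214844), (46.488555908203125, 47.14322280883789), 155.0529022216797) [ 485.4 -313.8   80. ] r mm 63.3934853293679
jar cap [477.5  36.5 170.9]
['disc', 'bartop', 'v+', 'v-', 'jarcap'] [[297.9, 216.7], [294.9, 231.4], [272.1, 205.6], [317.6, 208.4], [329.5, 244.7]] [[335.1, 184.9], [328.4, 161.5], [356.5, 153.6], [324.5, 168.3], [297.8, 169.8]]
```

View pics/sc.png

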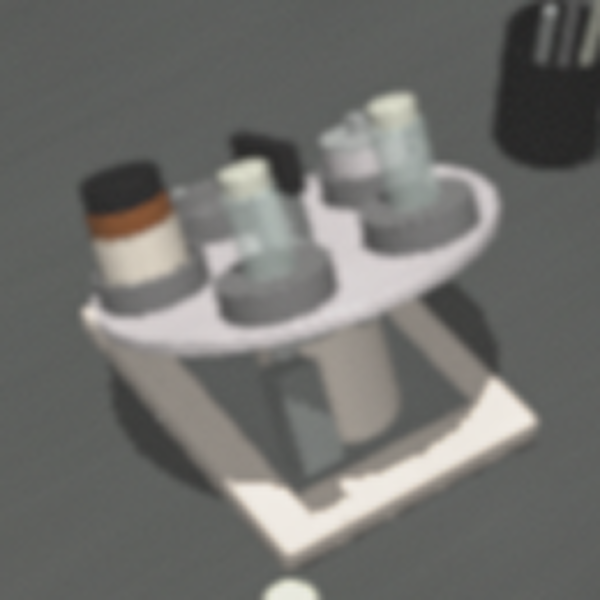

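```bash
cat >> h.py <<'E'
import json
C=np.array([551.5,120,115.]);YAW=-3.5
def car(u,v,h):
    return R.from_euler('z',YAW,degrees=True).apply([-.866*u-.5*h,v,-.5*u+.866*h])+C
def rot(tilt=30,spin=0,yaw=None):
    # tool x toward front(-x), y = carousel +y, z down leaning; spin about carousel axis first
    yaw=YAW if yaw is None else yaw
    B=R.from_euler('z',yaw,degrees=True)*R.from_euler('y',-tilt,degrees=True)*R.from_euler('z',spin,degrees=True)
    return B*R.from_matrix(np.array([[-1,0,0],[0,1,0],[0,0,-1.]]).T)
def delta(p0,R0,p1,R1):
    return ((R1*R0.inv()).as_rotvec(degrees=True)/360).round(4).tolist(),((np.array(p1)-p0)/250).round(3).tolist()
def cmd(tr=None,tu=None):
    "load commanded pose; if numbers given, apply and save"
    try: d=json.load(open('cmd.json'))
    except Exception: d=dict(p=[239.233,577.393,190.338],r=R.from_euler('xyz',[180,0,157.494],degrees=True).as_quat().tolist())
    p=np.array(d['p']);r=R.from_quat(d['r'])
    if tr is not None:
        p=p+250*np.array(tr); r=R.from_rotvec(360*np.array(tu),degrees=True)*r
        json.dump(dict(p=p.tolist(),r=r.as_quat().tolist()),open('cmd.json','w'))
    return p,r
E
python3 - <<'E'
from h import *
print(rot().as_matrix().round(2)); p,r=cmd(); print(r.as_matrix().round(2))
for h in (180,): print(h,car(0,0,h),delta(p,r,car(0,0,h),rot()))
E
```

```text
[[-0.86  0.06  0.5 ]
 [ 0.05  1.   -0.03]
 [-0.5   0.   -0.87]]
[[-0.92  0.38  0.  ]
 [ 0.38  0.92  0.  ]
 [ 0.    0.   -1.  ]]
180 [461.66786814 125.49436856 270.88      ] ([-0.0188, -0.0816, 0.0516], [0.89, -1.808, 0.322])
```

Request:
carry_out(turn=[[0,0,0],[0,0,0],[-0.019,-0.082,0.052],[-0.019,-0.082,0.052],[-0.019,-0.082,0.052],[-0.019,-0.082,0.052],[-0.019,-0.082,0.052],[-0.019,-0.082,0.052]], translation=[[0,0,0.4],[0,0,0.4],[0.45,-0.9,0.4],[0.45,-0.9,0.4],[0.45,-0.9,0.4],[0.45,-0.9,0.4],[0.45,-0.9,0.4],[0.45,-0.9,0.4]], grip=[0.15,0.15,0.15,0.15,0.15,0.15,0.15,0.15])

```text
clock: 1.25
tool_pos: [351.9, 352.6, 291.1]
tcp_rot: [179.9, 30.2, 176.6]
wrist_force: [0.3, 0.5, 0.4]
finger_gap: 50.2
finger_force: 0.0
```

Request:
carry_out(turn=[[0,0,0],[0,0,0],[0,0,0],[0,0,0],[0,0,0],[0,0,0],[0,0,0],[0,0,0],[0,0,0]], translation=[[0.44,-0.908,-0.078],[0.44,-0.908,-0.078],[0.44,-0.908,-0.078],[0.44,-0.908,-0.078],[0.44,-0.908,-0.078],[0.44,-0.908,-0.078],[0.44,-0.908,-0.078],[0.44,-0.908,-0.078],[0.44,-0.908,-0.078]], grip=[0.15,0.15,0.15,0.15,0.15,0.15,0.15,0.15,0.15])

```text
clock: 2.38
tool_pos: [461.3, 127.0, 270.8]
tcp_rot: [-179.9, 30.2, 176.9]
wrist_force: [0.1, -0.9, 1.0]
finger_gap: 49.9
finger_force: 0.0
```

Run:
```python
from h import *
cmd([.45,-.9,.4],[-0.019,-0.082,0.052]);p,r=cmd([.44,-.908,-.078],[0,0,0])
o,c=snap('wrist','w1.png');print(p,r.as_euler('xyz',degrees=True),o['tool_pos'],o['tcp_rot'],o['q'],o['finger_gap'],o['clock'])
print(c['K'],np.array(c['tool_from_camera']).round(3))
```

```text
[461.733 125.393 270.838] [-179.92862204   30.16355017  176.67959889] [461.31937438 127.0458489  270.84928309] [-179.93073394   30.15419046  176.86902791] [ 11.87329757 -37.90304793 126.70009577  -8.53180572  62.18426885
 -72.94517092] 49.94610986310189 2.375
[[348.52977965   0.         324.26602463]
 [  0.         348.52977965 195.07693242]
 [  0.           0.           1.        ]] [[ 0.00000e+00 -9.60000e-01 -2.79000e-01  7.54370e+01]
 [ 1.00000e+00  0.00000e+00  0.00000e+00  5.50000e-02]
 [ 0.00000e+00 -2.79000e-01  9.60000e-01 -1.95093e+02]
 [ 0.00000e+00  0.00000e+00  0.00000e+00  1.00000e+00]]
```

View pics/w1.png

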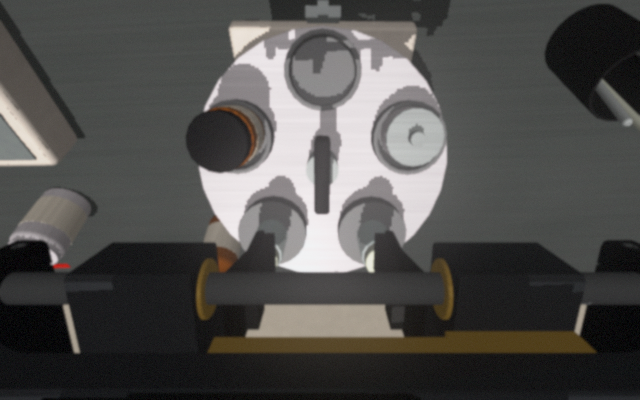

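Wrist view: the bar is at (322,175) and in line with the image column. The jar is at (222,140), the dish at (410,135), and the tips straddle the axis. Next I refine the centre and yaw from this.

```bash
cat >> h.py <<'E'
def wcast(c,o,uv,h):
    "cast wrist pixel to plane h above disc; return carousel (u,v,h) w.r.t. current C,YAW"
    T=np.array(c['tool_from_camera']);Rw=R.from_euler('xyz',o['tcp_rot'],degrees=True)
    p=np.array(o['tool_pos'])+Rw.apply(T[:3,3]); d=Rw.apply(T[:3,:3]@np.linalg.inv(c['K'])@np.r_[uv,1])
    Yi=R.from_euler('z',-YAW,degrees=True); p=Yi.apply(p-C);d=Yi.apply(d)
    ax=np.array([-.5,0,.866]);uu=np.array([-.866,0,-.5])
    q=p+d*(h-p@ax)/(d@ax); return np.array([q@uu,q[1],h]).round(1)
E
python3 - <<'E'
from h import *
o,c=snap('wrist','w1b.png'); im=c['img'];g=cv2.cvtColor(im,cv2.COLOR_BGR2GRAY)
m=(g<75).astype(np.uint8)*255; k=np.zeros_like(m);k[130:220,308:336]=255
cs=max(cv2.findContours(m&k,0,1)[0],key=cv2.contourArea);print('bar',cv2.boundingRect(cs),cv2.minAreaRect(cs))
x,y,w,h=cv2.boundingRect(cs)
for uv in [(x+w/2,y),(x+w/2,y+h)]:print(wcast(c,o,uv,75))
m=(g>185).astype(np.uint8)*255;m[:30]=0;m[270:]=0;m[:,:190]=0;m[:,460:]=0
cs=max(cv2.findContours(m,0,1)[0],key=cv2.contourArea);p=cv2.convexHull(cs)[:,0].astype(np.float32)
p=p[(p[:,1]>60)&(p[:,1]<235)];e=cv2.fitEllipse(p);print(e,wcast(c,o,e[0],0))
for n,uv,h in [('empty well top',(323,69),22),('jar cap',(222,141),81),('dish lid',(415,135),46)]:print(n,wcast(c,o,uv,h))
E
```

```text
bar (315, 137, 14, 22) ((321.5, 147.5), (21.0, 13.0), 90.0)
[40.  -0.7 75. ]
[20.9 -0.6 75. ]
((322.2001953125, 150.08815002441406), (247.5692901611328, 248.1838836669922), 178.7422332763672) [16.8 -0.7  0. ]
empty well top [98.  -0.2 22. ]
jar cap [ 36.9 -84.7  81. ]
dish lid [38.8 86.3 46. ]
```

```bash
sed -i 's/^C=.*;YAW/C=np.array([547.5,119.4,115.]);YAW/' h.py
python3 - <<'E'
from h import *
o,c=snap('wrist','w1c.png')
for n,uv,h in [('disc front',(322,27),0),('disc back',(322,272),0),('bar front',(321.5,137),75),('bar back low',(321.5,213),41),('well',(323,69),22),('cap',(222,141),81),('dish',(415,135),46)]:print(n,wcast(c,o,uv,h))
p,r=cmd()
for h in (90,44): print(delta(p,r,car(0,0,h),rot()))
p1=car(0,0,44)
print([delta(p1,rot(),p1,rot(spin=s)) for s in (-24,-48,-72)])
E
```

```text
disc front [134.4  -0.8   0. ]
disc back [-132.4   -0.     0. ]
bar front [36.7 -0.6 75. ]
bar back low [-43.6  -0.6  41. ]
well [94.4  0.3 22. ]
cap [ 33.7 -83.6  81. ]
dish [35.4 86.3 46. ]
([0.0002, 0.0004, -0.0004], [0.163, -0.013, -0.312])
([0.0002, 0.0004, -0.0004], [0.255, -0.019, -0.471])
[([0.0333, -0.002, -0.0577], [0.0, 0.0, 0.0]), ([0.0665, -0.0041, -0.1155], [0.0, 0.0, 0.0]), ([0.0998, -0.0061, -0.1732], [0.0, 0.0, 0.0])]
```

Request:
carry_out(turn=[[0,0,0],[0,0,0],[0,0,0],[0,0,0],[0,0,0],[0,0,0],[0,0,0],[0,0,0],[0,0,0],[0,0,0]], translation=[[0.163,-0.013,-0.312],[0.163,-0.013,-0.312],[0.2,-0.016,-0.38],[0.255,-0.019,-0.471],[0.255,-0.019,-0.471],[0.255,-0.019,-0.471],[0.255,-0.019,-0.471],[0.255,-0.019,-0.471],[0.255,-0.019,-0.471],[0.255,-0.019,-0.471]], grip=[0.15,0.15,0.15,0.15,0.15,-0.9,-0.9,-0.9,-0.9,-0.9], grip_force=25)

```text
clock: 3.78
tool_pos: [525.7, 120.8, 153.8]
tcp_rot: [-180.0, 30.2, 176.7]
wrist_force: [-2.4, -0.8, 3.6]
finger_gap: 9.1
finger_force: 2.5
```

Request:
carry_out(turn=[[0,0,0],[0,0,0]], translation=[[0,0,0],[0,0,0]], grip=[-0.9,-0.9])

```text
clock: 4.03
tool_pos: [526.0, 120.7, 154.0]
tcp_rot: [-179.9, 30.2, 176.7]
wrist_force: [-3.7, -0.3, 6.2]
finger_gap: 4.8
finger_force: 3.4
```

Run:
```python
from h import *
p,r=cmd([0.255, -0.019, -0.471],[0,0,0]);o,c=snap('wrist','w2.png');print(p,o['tool_pos'],o['finger_gap'],o['finger_force'],o['wrist_force'],o['q'],car(0,0,44))
s=robot.camera('scene');a=cv2.resize(s['img'][110:260,250:410],(600,562),interpolation=cv2.INTER_CUBIC);cv2.imwrite('pics/s2.png',a)
```

```text
[525.483 120.643 153.088] [525.95483713 120.7482435  153.96970721] 4.8174065941369975 3.4165264293551445 [-3.7141271  -0.25728185  6.24471898] [  8.84481823 -21.72613155 129.33379878  -9.02251558  43.08710098
 -72.8312538 ] [525.54103443 120.74306787 153.104     ]
```

View pics/w2.png

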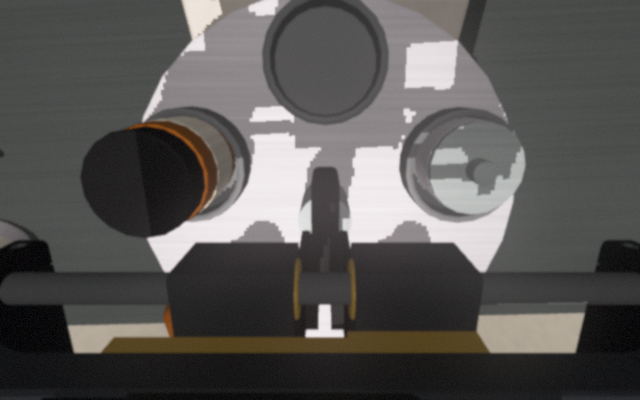

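Run:
```python
from h import *
o,c=snap('wrist','w2b.png')
T=np.linalg.inv(np.array(c['tool_from_camera']))
for z in (0,-19,-40,-51):
  for y in (0,7):
    q=c['K']@(T@[0,y,z,1])[:3];print(z,y,(q[:2]/q[2]).round(0))
for uv,h in [((325,168),75),((325,60),22),((325,168),55),((145,180),81)]:print(wcast(c,o,uv,h))
a=cv2.imread('pics/w2b.png')[150:350,200:450];cv2.imwrite('pics/w2c.png',np.hstack([cv2.resize(cv2.convertScaleAbs(a,alpha=2,beta=20),None,fx=1.6,fy=2,interpolation=2)[:400,:400],cv2.resize(cv2.imread('pics/s2.png'),(400,400))]))
```

```text
0 0 [324. 225.]
0 7 [336. 225.]
-19 0 [324. 238.]
-19 7 [337. 238.]
-40 0 [324. 255.]
-40 7 [338. 255.]
-51 0 [324. 266.]
-51 7 [339. 266.]
[40.5  0.3 75. ]
[93.5  0.2 22. ]
[36.3  0.4 55. ]
[ 35.8 -83.9  81. ]
```

View pics/w2c.png

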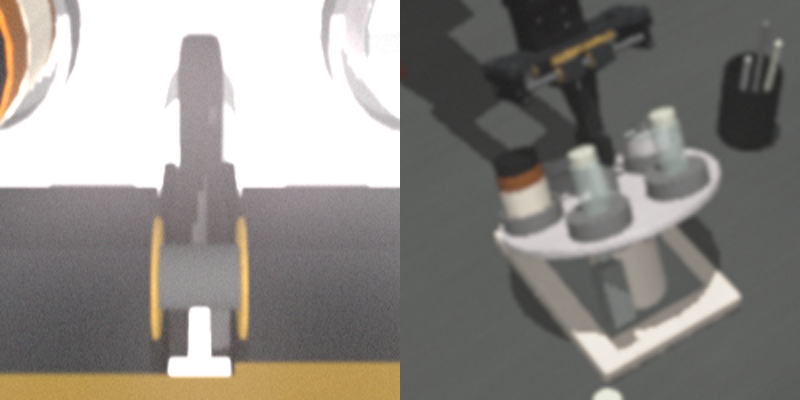

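The bar looks centred between the fingers, but the reported gap of 4.8 mm is smaller than its 14 mm thickness. I'll open, back off and check before turning.

Request:
carry_out(turn=[[0,0,0],[0,0,0],[0,0,0],[0,0,0],[0,0,0]], translation=[[0,0,0],[0,0,0],[0,0,0],[0,0,0],[0,0,0]], grip=[-0.3,-0.3,-0.3,-0.3,-0.3])

```text
clock: 4.8
tool_pos: [525.3, 120.6, 152.7]
tcp_rot: [-179.9, 30.1, 176.7]
wrist_force: [0.7, 0.5, -0.2]
finger_gap: 30.2
finger_force: 0.0
```

Run:
```python
from h import *
o,c=snap('wrist','w3.png');print(o['tool_pos'],o['finger_gap'],o['finger_force'],o['wrist_force'],o['torque'])
s=robot.camera('scene')
for P in (o['tool_pos'],car(0,0,41),car(0,0,75),car(34,0,75),car(-34,0,75)):print(proj(s,P).round(1))
a=cv2.imread('pics/w3.png')[150:350,225:425];b=s['img'][130:190,290:370]
cv2.imwrite('pics/w3c.png',np.hstack([cv2.resize(cv2.convertScaleAbs(a,alpha=2,beta=20),(400,400),interpolation=2),cv2.resize(cv2.convertScaleAbs(b,alpha=1.8,beta=10),(400,400),interpolation=2)]))
```

```text
[525.28828999 120.56897998 152.72554177] 30.153411975694354 0.0 [ 0.73345298  0.52408573 -0.24403722] [0.03399642 0.31610135 0.01338028]
[[329.7 169.6]]
[[330.1 170.4]]
[[327.  159.7]]
[[321.3 158.3]]
[[332.9 161.2]]
```

View pics/w3c.png

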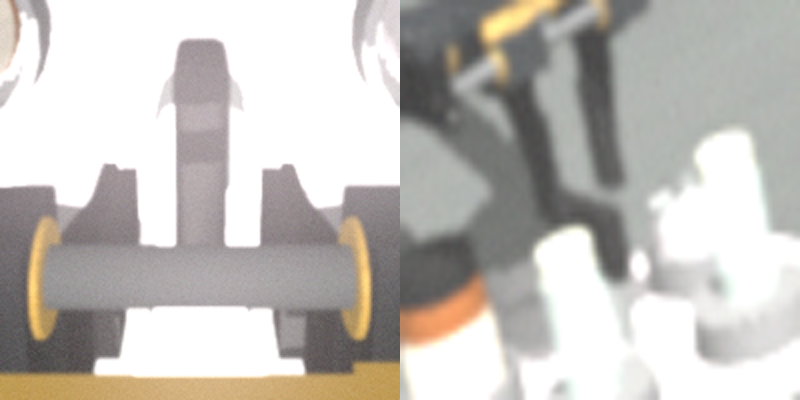

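The scene crop shows the fingertips at about (328,158), level with the bar's top (322,158). The stated TCP projects to (330,170), so the real tips sit roughly 30 mm behind the reported TCP. I'll check that by projection.

Run:
```python
from h import *
o=robot.get_obs();s=robot.camera('scene');c=robot.camera('wrist');T=np.linalg.inv(np.array(c['tool_from_camera']))
r=R.from_euler('xyz',o['tcp_rot'],degrees=True)
for z in (0,-10,-20,-30):
  q=c['K']@(T@[9.5,16,z,1])[:3]
  print(z,[proj(s,o['tool_pos']+r.apply([0,y,z])).round(1).tolist() for y in (-19,19)],'wrist x=9.5:',(q[:2]/q[2]).round(0))
```

```text
0 [[[324.4, 172.0]], [[335.0, 167.1]]] wrist x=9.5: [351. 210.]
-10 [[[323.5, 168.9]], [[334.2, 163.9]]] wrist x=9.5: [353. 216.]
-20 [[[322.5, 165.7]], [[333.3, 160.8]]] wrist x=9.5: [354. 222.]
-30 [[[321.6, 162.5]], [[332.4, 157.7]]] wrist x=9.5: [356. 229.]
```

Request:
carry_out(turn=[[0,0,0],[0,0,0],[0,0,0],[0,0,0],[0,0,0],[0,0,0],[0,0,0]], translation=[[0.024,-0.0015,-0.042],[0.048,-0.003,-0.083],[0.048,-0.003,-0.083],[0.048,-0.003,-0.083],[0.048,-0.003,-0.083],[0.048,-0.003,-0.083],[0.048,-0.003,-0.083]], grip=[-0.3,-0.3,-0.9,-0.9,-0.9,-0.9,-0.9], grip_force=25)

```text
clock: 5.88
tool_pos: [537.5, 120.3, 132.3]
tcp_rot: [-180.0, 30.2, 176.7]
wrist_force: [5.9, 3.1, -5.5]
finger_gap: 13.9
finger_force: 25.0
```

Gripped: 13.9 mm at 25 N, which confirms the fingertips sit about 30 mm behind the reported TCP. Now the turn of -72°.

Request:
carry_out(turn=[[0.0111,-0.0007,-0.0192],[0.0222,-0.0014,-0.0385],[0.0333,-0.002,-0.0577],[0.0444,-0.0027,-0.077],[0.0554,-0.0034,-0.0962],[0.0665,-0.0041,-0.1155],[0.0776,-0.0047,-0.1347],[0.0887,-0.0054,-0.154],[0.0998,-0.0061,-0.1732],[0.0998,-0.0061,-0.1732],[0.0998,-0.0061,-0.1732],[0.0998,-0.0061,-0.1732]], translation=[[0,0,0],[0,0,0],[0,0,0],[0,0,0],[0,0,0],[0,0,0],[0,0,0],[0,0,0],[0,0,0],[0,0,0],[0,0,0],[0,0,0]], grip=[-0.9,-0.9,-0.9,-0.9,-0.9,-0.9,-0.9,-0.9,-0.9,-0.9,-0.9,-0.9])

```text
clock: 7.38
tool_pos: [535.8, 118.1, 131.3]
tcp_rot: [151.5, 9.2, 102.2]
wrist_force: [-7.8, -7.7, 3.1]
finger_gap: 13.8
finger_force: 25.0
```

Run:
```python
from h import *
cmd([0.048,-0.003,-0.083],[0,0,0]);p,r=cmd([0,0,0],[0.0998,-0.0061,-0.1732])
o=robot.get_obs();ro=R.from_euler('xyz',o['tcp_rot'],degrees=True)
print(o['tool_pos'],p,o['q'],o['wrist_force'],o['torque'],o['finger_gap'],'spin',(ro*rot().inv()).as_rotvec(degrees=True))
# next: back up along axis, then spin back
print(delta(p,r,car(0,0,170),r),delta(p,r,car(0,0,170),rot()))
```

```text
[535.83109246 118.1141152  131.32113756] [537.483 119.893 132.338] [  8.50954911 -17.91246702 129.04107617  -9.80571989  40.04519375
  -0.19567679] [-7.83533924 -7.69709594  3.12694302] [-1.08957825  1.05688237 -0.77689077] 13.818657299176241 spin [ 35.48534594  -2.26104494 -62.38512032]
([0.0, 0.0, 0.0], [-0.299, 0.019, 0.52]) ([-0.0994, 0.0065, 0.1729], [-0.299, 0.019, 0.52])
```

Request:
carry_out(turn=[[0,0,0],[0,0,0],[0,0,0],[0,0,0],[0,0,0],[0,0,0],[-0.0994,0.0065,0.1729],[-0.0994,0.0065,0.1729],[-0.0994,0.0065,0.1729],[-0.0994,0.0065,0.1729],[-0.0994,0.0065,0.1729],[-0.0994,0.0065,0.1729],[-0.0994,0.0065,0.1729],[-0.0994,0.0065,0.1729],[-0.0994,0.0065,0.1729],[-0.0994,0.0065,0.1729]], translation=[[0,0,0],[0,0,0],[0,0,0],[-0.1,0.006,0.173],[-0.2,0.013,0.347],[-0.299,0.019,0.52],[-0.299,0.019,0.52],[-0.299,0.019,0.52],[-0.299,0.019,0.52],[-0.299,0.019,0.52],[-0.299,0.019,0.52],[-0.299,0.019,0.52],[-0.299,0.019,0.52],[-0.299,0.019,0.52],[-0.299,0.019,0.52],[-0.299,0.019,0.52]], grip=[0,0,0,0,0,0,0,0,0,0,0.3,0.6,0.9,0.9,0.9,0.9])

```text
clock: 9.38
tool_pos: [462.8, 124.7, 262.4]
tcp_rot: [180.0, 30.0, 176.4]
wrist_force: [0.1, 0.2, 0.1]
finger_gap: 81.9
finger_force: 0.0
```

Run:
```python
from h import *
p,r=cmd([-0.299,0.019,0.52],[-0.0994,0.0065,0.1729])
o,c=snap('wrist','w4.png');print(p,o['tool_pos'],o['tcp_rot'],o['finger_gap'],o['clock'],o['q'])
```

```text
[462.733 124.643 262.338] [462.75155651 124.69487089 262.39902067] [179.96537621  30.018725   176.40453015] 81.85028478450657 9.375 [ 11.49132097 -37.52109505 127.33013108  -8.49917599  61.29446532
 -72.75726931]
```

View pics/w4.png

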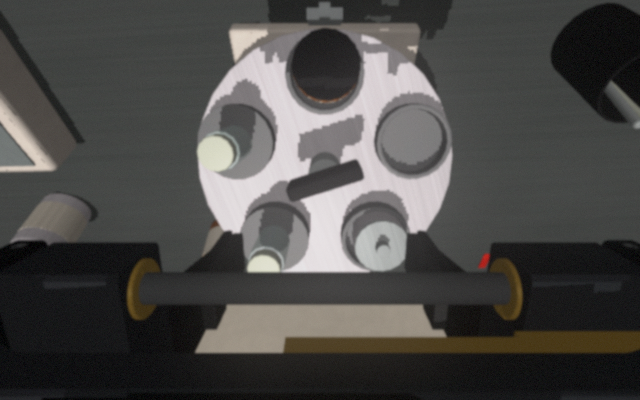

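The jar now stands at the pointer with its cap at (326,66), right below the pointer at (325,10). The vials, the dish (380,243) and the empty cradle (411,139) are each one step on. Next I measure the cap.

Run:
```python
from h import *
o,c=snap('wrist','w4b.png');g=cv2.cvtColor(c['img'],cv2.COLOR_BGR2GRAY)
m=(g<60).astype(np.uint8)*255;k=np.zeros_like(m);cv2.circle(k,(326,66),44,255,-1);m=cv2.morphologyEx(m&k,cv2.MORPH_OPEN,np.ones((5,5)))
cs=max(cv2.findContours(m,0,1)[0],key=cv2.contourArea);print(cv2.boundingRect(cs),cv2.minEnclosingCircle(cs))
e=cv2.fitEllipse(cv2.convexHull(cs));print(e,wcast(c,o,e[0],81))
x,y,w,h=cv2.boundingRect(cs)
for uv in [(x,66),(x+w,66),(326,y),(326,y+h)]:print(uv,wcast(c,o,uv,81))
p,r=cmd()
print(delta(p,r,car(92,0,120),rot()))
for h in (60,5): print(h,delta(p,r,car(92,0,h),rot()))
```

```text
(291, 29, 69, 70) ((325.5469055175781, 63.73184585571289), 35.52262496948242)
((325.3214416503906, 63.964111328125), (68.63420867919922, 70.75383758544922), 3.367316484451294) [97.2  1.  81. ]
(291, 66) [ 95.7 -25.3  81. ]
(360, 66) [95.7 27.6 81. ]
(326, 29) [121.7   1.5  81. ]
(326, 99) [71.3  1.5 81. ]
([0.0, 0.0, 0.0], [-0.219, 0.013, -0.358])
60 ([0.0, 0.0, 0.0], [-0.099, 0.006, -0.566])
5 ([0.0, 0.0, 0.0], [0.011, -0.001, -0.756])
```

Request:
carry_out(turn=[[0,0,0],[0,0,0],[0,0,0],[0,0,0],[0,0,0],[0,0,0],[0,0,0],[0,0,0],[0,0,0]], translation=[[-0.233,0.019,-0.366],[-0.233,0.019,-0.366],[-0.233,0.019,-0.366],[-0.113,0.012,-0.574],[-0.113,0.012,-0.574],[-0.06,0.009,-0.67],[-0.003,0.005,-0.764],[-0.003,0.005,-0.764],[-0.003,0.005,-0.764]], grip=[0.9,0.9,0.9,0.9,0.9,0.9,0.9,0.9,0.9])

```text
clock: 10.6
tool_pos: [463.8, 126.2, 74.3]
tcp_rot: [180.0, 30.2, 176.5]
wrist_force: [0.2, 0.3, 0.4]
finger_gap: 82.7
finger_force: 0.0
```

Request:
carry_out(turn=[[0,0,0],[0,0,0],[0,0,0],[0,0,0],[0,0,0]], translation=[[0,0,0],[0,0,0],[0,0,0],[0,0,0],[0,0,0]], grip=[0.1,0.1,0.1,0.1,0.1], grip_force=20)

```text
clock: 11.22
tool_pos: [462.1, 126.0, 71.7]
tcp_rot: [-180.0, 30.0, 176.5]
wrist_force: [-4.8, -0.5, 5.6]
finger_gap: 55.3
finger_force: 20.0
```

Run:
```python
from h import *
p,r=cmd([-0.003,0.005,-0.764],[0,0,0])
o,c=snap('wrist','w5.png');print(p,o['tool_pos'],o['tcp_rot'],o['finger_gap'],o['finger_force'],o['wrist_force'],o['clock'])
```

```text
[461.983 125.893  71.338] [462.10878546 126.00402768  71.69907019] [-179.99436886   30.02905153  176.4904129 ] 55.289478014372825 20.00009700190276 [-4.78404068 -0.47470994  5.64369616] 11.225
```

Run:
```python
from h import *
p,r=cmd()
p1=p+250*np.array([-.24,.015,.416]); f=rot(tilt=0,yaw=-33.5)
print(p1,delta(p1,r,[485.4,-313.8,160],f))
```

```text
[401.983 129.643 175.338] ([0.0268, 0.0799, -0.0814], [0.334, -1.774, -0.061])
```

Request:
carry_out(turn=[[0,0,0],[0,0,0],[0,0,0],[0,0,0],[0,0,0],[0,0,0]], translation=[[-0.03,0.002,0.052],[-0.06,0.004,0.104],[-0.12,0.0075,0.208],[-0.18,0.011,0.312],[-0.24,0.015,0.416],[-0.24,0.015,0.416]], grip=[0.1,0.1,0.1,0.1,0.1,0.1], grip_force=25)

```text
clock: 12.02
tool_pos: [402.8, 130.2, 177.5]
tcp_rot: [179.9, 30.3, 176.5]
wrist_force: [0.2, 0.2, -1.8]
finger_gap: 55.9
finger_force: 25.0
```

Request:
carry_out(turn=[[0,0,0],[0.0067,0.02,-0.02],[0.0134,0.04,-0.0407],[0.02,0.06,-0.061],[0.0268,0.0799,-0.0814],[0.0268,0.0799,-0.0814],[0.0268,0.0799,-0.0814],[0.0268,0.0799,-0.0814]], translation=[[0,-0.15,0.05],[0.03,-0.3,0.05],[0.07,-0.45,0.05],[0.1,-0.6,0.05],[0.14,-0.75,0.05],[0.17,-0.9,0.05],[0.17,-0.9,0.05],[0.17,-0.9,0.05]], grip=[0.1,0.1,0.1,0.1,0.1,0.1,0.1,0.1])

```text
clock: 13.02
tool_pos: [443.7, -95.0, 186.0]
tcp_rot: [-180.0, -0.1, 146.4]
wrist_force: [-0.1, 0.2, -1.1]
finger_gap: 55.4
finger_force: 25.0
```

Request:
carry_out(turn=[[0,0,0],[0,0,0],[0,0,0],[0,0,0],[0,0,0],[0,0,0],[0,0,0],[0,0,0],[0,0,0],[0,0,0]], translation=[[0.03,-0.15,0],[0.06,-0.3,0],[0.09,-0.45,0],[0.12,-0.6,0],[0.15,-0.75,-0.05],[0.164,-0.874,-0.111],[0.164,-0.874,-0.111],[0.164,-0.874,-0.2],[0.164,-0.874,-0.311],[0.164,-0.874,-0.311]], grip=[0.1,0.1,0.1,0.1,0.1,0.1,0.1,0.1,0.1,0.1])

```text
clock: 14.28
tool_pos: [484.2, -310.8, 108.0]
tcp_rot: [179.9, -0.3, 146.6]
wrist_force: [-0.4, 1.7, -1.3]
finger_gap: 55.1
finger_force: 25.0
```

Run:
```python
from h import *
cmd([-.24,.015,.416],[0,0,0]);cmd([.17,-.9,.05],[0.0268,0.0799,-0.0814]);p,r=cmd([.164,-.874,-.311],[0,0,0])
o,c=snap('wrist','w6.png');print(p,r.as_euler('xyz',degrees=True),o['tool_pos'],o['tcp_rot'],o['finger_gap'],o['wrist_force'],o['clock'],o['q'])
t=robot.camera('top')['img'];cv2.imwrite('pics/top6.png',t)
cv2.imwrite('pics/c6.png',np.vstack([np.hstack([c['img'][0:300,130:530],cv2.resize(t[200:290,400:520],(400,300))]),cv2.resize(robot.camera('scene')['img'][180:320,120:280],(800,300))[:, :800]]))
```

```text
[ 485.483 -313.857  110.088] [1.79996145e+02 1.35991214e-02 1.46489860e+02] [ 484.15526628 -310.75926881  108.03266371] [179.93976344  -0.26384042 146.58399879] 55.146280140044375 [-0.43423405  1.6823027  -1.3321102 ] 14.275 [-4.05649154e+01  1.02618564e+01  9.93536494e+01  2.85456953e-02
  7.06537820e+01 -9.71582953e+01]
```

View pics/c6.png

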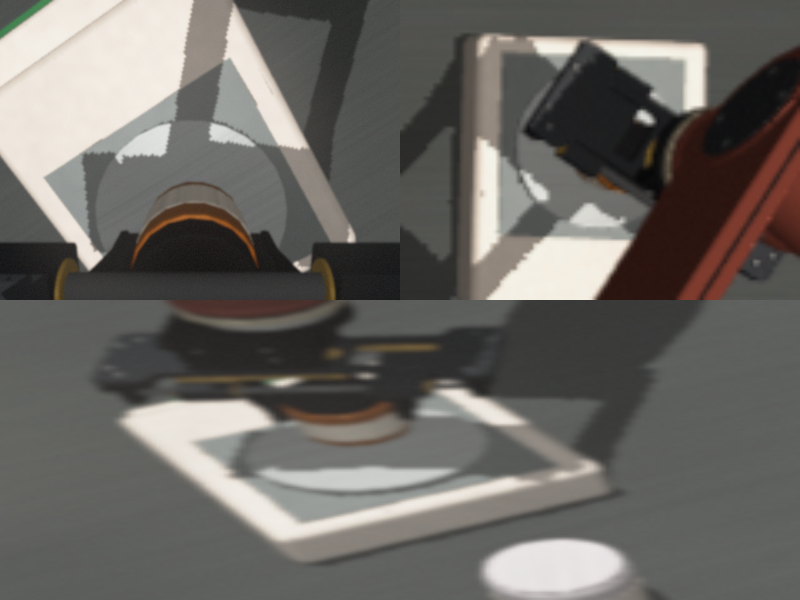

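The jar hangs upright over the pan. In the wrist image the pan spans columns 227–417 with its front edge at row 121, and the jar's base edge is at row 183.

Run:
```python
from h import *
o,c=snap('wrist','w7.png');T=np.array(c['tool_from_camera']);r=R.from_euler('xyz',o['tcp_rot'],degrees=True)
def w(uv,z):
    p=o['tool_pos']+r.apply(T[:3,3]);d=r.apply(T[:3,:3]@np.linalg.inv(c['K'])@np.r_[uv,1]);q=p+d*(z-p[2])/d[2]
    return q.round(1),r.inv().apply(q-o['tool_pos']).round(1)
print(o['tool_pos'],w((322,121),80),w((227,205),80),w((417,205),80),w((324,183),108.5))
print(r.inv().apply(np.array([485.4,-313.8,80])-o['tool_pos']))
```

```text
[ 486.41369398 -313.55743107  111.74859817] (array([ 436.4, -281.9,   80. ]), array([59.3, -1.2, 31.6])) (array([ 447.5, -367.3,   80. ]), array([  2.9, -66.3,  31.7])) (array([ 519.2, -258.8,   80. ]), array([ 2.9, 63.8, 31.7])) (array([ 465.1, -299.3,  108.5]), array([25.7,  0.1,  3.2]))
[ 0.78868096 -0.75884392 31.74684298]
```

Request:
carry_out(turn=[[0,0,0],[0,0,0],[0,0,0],[0,0,0],[0,0,0],[0,0,0]], translation=[[0,0,-0.04],[0,0,-0.08],[0,0,-0.1],[0,0,-0.108],[0,0,-0.108],[0,0,-0.108]], grip=[0.1,0.1,0.1,0.1,0.1,0.1])

```text
clock: 15.22
tool_pos: [485.7, -314.0, 83.4]
tcp_rot: [180.0, 0.0, 146.5]
wrist_force: [-0.4, -0.8, -1.4]
finger_gap: 55.5
finger_force: 25.0
```

Request:
carry_out(turn=[[0,0,0],[0,0,0],[0,0,0]], translation=[[0,0,-0.004],[0,0,-0.008],[0,0,-0.008]], grip=[0.1,0.1,0.1])

```text
clock: 15.6
tool_pos: [485.4, -313.8, 81.0]
tcp_rot: [180.0, 0.0, 146.5]
wrist_force: [0.2, -0.2, -2.0]
finger_gap: 55.5
finger_force: 25.0
```

Not touching yet. I'll continue in small steps.

Request:
carry_out(turn=[[0,0,0],[0,0,0],[0,0,0]], translation=[[0,0,-0.003],[0,0,-0.006],[0,0,-0.006]], grip=[0.1,0.1,0.1])

```text
clock: 15.98
tool_pos: [485.4, -313.8, 79.5]
tcp_rot: [180.0, 0.0, 146.5]
wrist_force: [-0.9, -0.5, -1.6]
finger_gap: 55.6
finger_force: 25.0
```

Request:
carry_out(turn=[[0,0,0],[0,0,0],[0,0,0]], translation=[[0,0,-0.002],[0,0,-0.004],[0,0,-0.004]], grip=[0.1,0.1,0.1])

```text
clock: 16.35
tool_pos: [485.4, -313.8, 78.5]
tcp_rot: [180.0, 0.0, 146.5]
wrist_force: [0.2, 0.4, -1.3]
finger_gap: 55.4
finger_force: 25.0
```

Request:
carry_out(turn=[[0,0,0],[0,0,0],[0,0,0]], translation=[[0,0,-0.002],[0,0,-0.004],[0,0,-0.004]], grip=[0.1,0.1,0.1])

```text
clock: 16.73
tool_pos: [485.5, -313.9, 78.0]
tcp_rot: [180.0, 0.0, 146.5]
wrist_force: [-2.0, 1.9, 2.9]
finger_gap: 55.8
finger_force: 25.0
```

Request:
carry_out(turn=[[0,0,0],[0,0,0],[0,0,0]], translation=[[0,0,-0.002],[0,0,-0.004],[0,0,-0.004]], grip=[0.1,0.1,0.1])

```text
clock: 17.1
tool_pos: [485.6, -314.0, 78.0]
tcp_rot: [-180.0, 0.0, 146.5]
wrist_force: [-4.2, 3.9, 9.2]
finger_gap: 55.5
finger_force: 25.0
```

Contact. I'll ease up about 1 mm, open and withdraw straight up.

Request:
carry_out(turn=[[0,0,0],[0,0,0],[0,0,0],[0,0,0],[0,0,0],[0,0,0],[0,0,0]], translation=[[0,0,0.004],[0,0,0.004],[0,0,0.004],[0,0,0.004],[0,0,0.004],[0,0,0.004],[0,0,0.004]], grip=[0.1,0.1,0.35,0.5,0.7,0.85,0.85])

```text
clock: 17.98
tool_pos: [485.5, -313.8, 77.5]
tcp_rot: [180.0, 0.0, 146.5]
wrist_force: [0.3, -0.2, 0.8]
finger_gap: 78.9
finger_force: 0.0
```

Request:
carry_out(turn=[[0,0,0],[0,0,0],[0,0,0],[0,0,0],[0,0,0],[0,0,0],[0,0,0],[0,0,0],[0,0,0],[0,0,0],[0,0,0],[0,0,0]], translation=[[0,0,0.05],[0,0,0.15],[0,0,0.3],[0,0,0.5],[0,0,0.7],[0,0,0.9],[-0.3,0.4,0.9],[-0.5,0.6,0.9],[-0.6,0.9,0.9],[-0.6,0.9,0.9],[-0.6,0.9,0.9],[-0.6,0.9,0.9]], grip=[0.85,0.85,0.85,0.85,0.85,0.85,0.85,0.85,0.85,0.85,0.85,0.85])

```text
clock: 19.48
tool_pos: [335.4, -88.1, 304.0]
tcp_rot: [180.0, 0.2, 146.6]
wrist_force: [0.0, 0.0, -0.1]
finger_gap: 80.6
finger_force: 0.0
```

Run:
```python
from h import *
o,c=snap('top','top8.png');s=robot.camera('scene');cv2.imwrite('pics/s8.png',s['img']);im=c['img']
print(o['tool_pos'],o['finger_gap'],o['clock'],o['wrist_force'])
a=cv2.imread('pics/top1.png')
g=cv2.cvtColor(im,cv2.COLOR_BGR2GRAY);m=(g<60).astype(np.uint8)*255;k=np.zeros_like(m);cv2.circle(k,(459,244),28,255,-1)
cs=max(cv2.findContours(m&k,0,1)[0],key=cv2.contourArea);e=cv2.minEnclosingCircle(cs);print(e,cv2.contourArea(cs),ray(c,e[0],155))
d=lambda n,x0,x1,y0,y1:print(n,np.abs(im[y0:y1,x0:x1].astype(int)-a[y0:y1,x0:x1]).mean().round(2))
d('bottle',350,385,120,155);d('tin',440,480,145,182);d('pot',165,215,225,262)
cv2.imwrite('pics/c8.png',np.hstack([cv2.resize(im[155:285,230:510],(400,186*1)),cv2.resize(s['img'][120:320,140:410],(400,186))]))
```

```text
[335.43502935 -88.09807887 303.97345756] 80.62743575965163 19.475 [ 0.02989689  0.03627742 -0.09497273]
((464.8999938964844, 245.3000030517578), 12.120336532592773) 358.5 [ 485.33540232 -305.38645866  155.        ]
bottle 1.23
tin 1.42
pot 1.13
```

Run:
```python
from h import *
c=robot.camera('top');s=robot.camera('scene');im=c['img'];hsv=cv2.cvtColor(im,cv2.COLOR_BGR2HSV).astype(int)
for v in (40,50,60):
  m=((hsv[...,2]<v)&((hsv[...,1]<110)|(hsv[...,2]<25))).astype(np.uint8)*255;k=np.zeros_like(m);cv2.circle(k,(463,244),24,255,-1)
  cs=max(cv2.findContours(cv2.morphologyEx(m&k,cv2.MORPH_OPEN,np.ones((3,3))),0,1)[0],key=cv2.contourArea);e=cv2.minEnclosingCircle(cs);b=cv2.boundingRect(cs);print(v,e,b,ray(c,(b[0]+b[2]-10.7,b[1]+b[3]/2-.5),155).round(1))
P=np.array([485.4,-313.8,155]);print('expected',proj(c,P))
print(hsv[245,446:482,2].tolist(),hsv[245,446:482,1].tolist())
# carousel
for cam in (c,s):
  hh=cv2.cvtColor(cam['img'],cv2.COLOR_BGR2HSV).astype(int)
  for n,th,hgt in [('vial',-144+72*0,87),('vial',-72,87),('dish knob',144,52)]:
    q=proj(cam,car(92*np.cos(np.radians(th)),92*np.sin(np.radians(th)),hgt))[0];x,y=q.round().astype(int)
    pm=((hh[...,0]>18)&(hh[...,0]<50)&(hh[...,1]>22)&(hh[...,2]>120))[y-8:y+9,x-8:x+9];yy,xx=np.nonzero(pm)
    print(n,q.round(1),len(xx),(xx.mean()+x-8,yy.mean()+y-8) if len(xx) else '',cam['img'][y,x])
```

```text
Traceback (most recent call last):
ValueError: max() iterable argument is empty
```

Run:
```python
from h import *
c=robot.camera('top');s=robot.camera('scene');im=c['img'];hsv=cv2.cvtColor(im,cv2.COLOR_BGR2HSV).astype(int)
print('expected',proj(c,np.array([485.4,-313.8,155])).round(1))
print('V',hsv[245,442:484,2].tolist());print('S',hsv[245,442:484,1].tolist());print('Vcol466',hsv[225:266,466,2].tolist())
for cam in (c,s):
  hh=cv2.cvtColor(cam['img'],cv2.COLOR_BGR2HSV).astype(int)
  for n,th,hgt in [('vial',-144,87),('vial',-72,87),('dish knob',144,52)]:
    q=proj(cam,car(92*np.cos(np.radians(th)),92*np.sin(np.radians(th)),hgt))[0];x,y=q.round().astype(int)
    pm=((hh[...,0]>18)&(hh[...,0]<50)&(hh[...,1]>22)&(hh[...,2]>120))[y-8:y+9,x-8:x+9];yy,xx=np.nonzero(pm)
    print(n,q.round(1),len(xx),(xx.mean()+x-8,yy.mean()+y-8) if len(xx) else '',cam['img'][y,x])
```

```text
expected [[468.3 245.3]]
V [216, 216, 215, 215, 153, 105, 82, 79, 84, 84, 90, 71, 75, 66, 32, 26, 49, 55, 54, 52, 52, 51, 51, 50, 49, 49, 48, 47, 47, 46, 46, 46, 44, 44, 43, 61, 177, 207, 206, 205, 209, 171]
S [7, 6, 6, 7, 7, 7, 47, 55, 42, 39, 59, 111, 224, 189, 151, 20, 21, 23, 19, 15, 15, 15, 20, 15, 21, 16, 16, 16, 16, 17, 17, 17, 17, 17, 12, 13, 9, 7, 6, 5, 7, 7]
Vcol466 [209, 208, 209, 208, 208, 208, 204, 207, 208, 209, 143, 64, 46, 47, 48, 49, 48, 50, 50, 50, 49, 50, 49, 50, 50, 50, 50, 50, 49, 50, 50, 66, 188, 203, 203, 203, 201, 202, 200, 198, 196]
vial [317.1 212.1] 126 (np.float64(316.6904761904762), np.float64(212.1984126984127)) [187 209 212]
vial [328.8 249.5] 114 (np.float64(328.46491228070175), np.float64(249.5438596491228)) [186 209 212]
dish knob [273.8 202.4] 0  [117 120 122]
vial [323.  166.4] 0  [194 211 209]
vial [295.9 166. ] 0  [198 215 214]
dish knob [358.  163.3] 0  [156 158 156]
```

The cap's centre measures (468,246) against an expected (468.3,245.3), so the jar is centred and upright. The vials are at their exact detent positions, and the bystanders haven't moved. Handing in.

```bash
python3 -c "
from bench import robot
print(robot.close_job())"
```

```text
the job is handed in; nothing more can be done
None
```

The jar was turned to the pointer, lifted out and set upright on the middle of the balance pan in about 20 s; the last camera checks showed the carousel still clicked in place and the tin, bottle and pen pot unmoved, with the dish last clearly seen in its cradle just after the turn, and the job is handed in (no verdict was returned).

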